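Hold a glaze mill's bayonet lid at half turn

TASK

First turn the glaze mill's black fineness knob clockwise until its white pointer is at the red mark; then put the grey lid into the mill, fully home with its white lines at the green marks, and twist it clockwise to the orange marks, half way to the lock, never on over the lock click. The lid springs back, so finish while still gripping it, holding it steady and fully down at the orange marks, and leave the three glaze jars alone.

Things in the scene. Friction and masses are not known exactly. Their poses are not given: they have to be found in the camera images.
- mill: Fixed bench mill: blue plinth 130 (x) x 270 (y) x 28 mm high, carrying an aluminium chamber 100 mm across, rim 74 mm above the bench, and a black bar knob 140 mm from the chamber's axis towards -y. Origin: chamber axis at bench level, z up. Throat 64 mm across; two lips 7 mm thick leave gaps for the lid's lugs at +x and -x (21 mm wide, reaching 38 mm from the axis).
- mill_seat (a point): Point on the chamber's axis, 59.5 mm above the bench, where the lid's origin lies when fully down. x along the two green rim marks, which stand at the lug gaps (lid enters along this line, either way round; 3 mm and 5 degrees of play), z up.
- mill_half (a point): The same point with x along the two orange rim marks, 45 degrees clockwise (from above) of the green ones. Black marks at 88 degrees show the lock: sprung catches in the groove start to rub on the lugs at about 56 degrees, and a lid turned to about 92 clicks over them and stays.
- knob_grip (a point): Point on the knob's vertical axis at the top of its bar, 68 mm above the bench; turns with the knob, x along the bar to the white pointer end. Bar 50 mm long, 12 mm thick, from 38 to 68 mm above the bench, on a skirt 52 mm across.
- fineness_knob (a joint): Angle of the knob, rad, growing clockwise seen from above, range 0 to 2.6; at 0 the pointer points along the mill's +x. The red mark is at 1.9. Stays where it is left (friction 0.04 Nm).
- lid: Loose lid, 0.16 kg, on the bench: steel plug 57 mm across, 14.5 mm deep, at its foot two lugs at +x and -x (14 mm wide, 6 high, reaching 35 mm from the axis); grey flange 80 mm across, top at 20.5 mm; on it a black bar grip 60 mm long along x, 14 thick, top at 51.5 mm; white lines along x. Origin: centre of the underside, z up. Same after half a turn. Home, the flange lies on the mill's rim.
- lid_grip (a point): Point on the lid's axis, in the upper part of its bar grip, 42 mm above the lid's origin; axes as the lid's.
- switch_ring (a joint): Angle of the sprung orange stops in the groove, rad, growing clockwise; 0 at rest. The lid's lugs meet them some 5 degrees past the green marks and push them along: about 0.70 with the lid at the orange marks. They push back with 0.03 Nm at 0, 0.10 Nm there, so a lid let go turns back.
- jar_cobalt: Bystander: blue jar with black lid, 52 mm across, 66 mm high; origin centre of the underside.
- jar_iron: Bystander: rust-brown jar with pale lid, 58 mm across, 74 mm high; origin centre of the underside.
- jar_clear: Bystander: whitish jar with black lid, 56 mm across, 58 mm high; origin centre of the underside.

How it is judged (in metres and radians):
On the way, in this order (a step that is already met when the one before it is completed fails the run):
1. the knob's pointer stands at the red mark (value of joint fineness_knob between 1.77 and 2.03 rad and contact force between the fingers and lid below 0.1 N), for 0.2 s.
2. the lid is fully home in the mill, its lines still near the green marks (value of joint fineness_knob between 1.77 and 2.03 rad and z of lid in the frame of mill_seat below 0.003 m and horizontal distance between lid and mill_seat below 0.005 m and angle between the x axis of lid and the x axis of mill_seat, either way round below 0.25 rad), for 0.1 s.
At the end, for the whole second after the job is handed in: Fingers still grip the lid (over 2 N); lid home (within 3 mm in height, 5 mm sideways, tilt under 4 degrees), its lines within 8 degrees of the orange marks, switch ring still at 0.5 to 0.95 rad; knob within 0.13 rad of the red mark (value of joint fineness_knob between 1.77 and 2.03 rad and z of lid in the frame of mill_seat below 0.003 m and horizontal distance between lid and mill_seat below 0.005 m and angle between lid's own z axis and vertical below 0.07 rad and angle between the x axis of lid and the x axis of mill_half, either way round below 0.14 rad and value of joint switch_ring between 0.5 and 0.95 rad and velocity of joint switch_ring between -0.1 and 0.1 rad/s and contact force between the fingers and lid above 2 N); the arm keeps its last pose, push and grip.
It fails at once if the lid was twisted past the half turn onto the lock click (value of joint switch_ring above 1.15 rad).
It fails at once if a glaze jar was displaced by more than 2 cm or tipped over (distance of any of jar_cobalt, jar_iron, jar_clear from where it was at the start of the episode above 0.02 m or angle between any of jar_cobalt, jar_iron, jar_clear's own z axis and vertical above 0.5 rad).
It also fails if it takes over 58 s, if anything falls off the work surface, if the arm or the gripper's body presses on something with over 40 N, if the wrist force passes 120 N, or if a joint passes its speed limit or range.

ROBOT

A 6-joint arm with a two-finger parallel gripper is mounted at the origin on a cart in front of the work surface, level with it; the furniture and walls round the work are solid. World frame = base frame: x ahead of the robot, y to its left, z up, the work surface at z = 0. Lengths are in mm, angles in rad, forces in N, time in s.
With the tool pointing down it reaches from about 275 to 750 mm from the base axis. Payload 10.2 kg.
Tool frame: the origin (TCP) lies on the centre line of the jaws, within the pads' length; the fingertips stand 17 mm ahead of it and the grasp point (between the pads) lies 2 mm behind it; z points along the fingers, y is the line along which they close (so a half turn about z gives the same grasp; the last joint's range is limited). The gripper opens to 85 mm and grips with 20 to 120 N. Pads are 22 mm wide; open, the fingers measure 114 mm over their backs; the gripper's body (76 mm by 85 mm) begins 54 mm behind the grasp point. The pads swing forward as they close: fully open they stand 13 mm farther back than shut.
Start: joints at [1.068, 0.313, 1.498, -0, 1.331, -0.223], TCP at [144.999, 504.586, 248.294] pointing down, gripper open.
Joint ranges: [-2.94, 2.94], [-0.97, 2.17], [0.19, 2.56], [-1.23, 4.37], [0.02, 3.11], [-2.88, 2.88]. Speed limits (rad/s): [2.39, 2.39, 3.01, 3.14, 3.14, 3.14].

INTERFACE

Orientations are given as a unit quaternion [w, x, y, z].
In Python, from rig import ctrl gives the robot as it stands. The module is installed in compiled form; this text tells all that it offers.
- The arm moves only by the shell command python3 -m jog 'ROWS' [FORCE]. ROWS is JSON, a list of rows, each an object with "delta_pos": the shift along the world's x, y, z in mm, a list of three; "angular": the turn, a rotation vector about the world's x, y, z in rad, a list of three; "fingers": the opening, from 0 (shut) to 1 (fully open). In form: [{"delta_pos": [tx, ty, tz], "angular": [rx, ry, rz], "fingers": fingers}, ...]. A call has 1 to 10 rows; each row is the pose to reach, as a shift and turn from the pose commanded when the call began; what a row does not reach only later rows make up. A row lasts 1/8 s, in which the tool goes at most 62.5 mm and 10.7 degrees, less where a joint would pass 70% of its speed; a pose out of reach is approached as far as the arm can. A call with a gripper value outside its range is refused whole. The fingers move at their own pace and stop on an object; FORCE is the grip in N (left out, the last holds). Time passes only in rows, so rows that repeat a pose let the fingers close. It gives the time, the measured TCP pose, the force, the opening and the grip force at its end, in the units of the state.
- ctrl.sense(): the state, without advancing time (a new reading comes with each control period).
- ctrl.capture(name): name is "scene" or "top"; returns a dict with "pixels" (384x512x3 uint8, blue, green, red), "fx", "fy", "cx", "cy" (pixels), "dist" ([k1, k2, p1, p2, k3] as OpenCV has them; the pictures are not rectified), "R" (3x3) and "t" (3): a world point X has camera coordinates R X + t. Camera axes: x right, y down, z forward; pixel columns grow to the right and rows downward; lengths in mm; the calibration is good to about 2 mm. A picture is of the moment at which its call begins. There is no depth.
- ctrl.finish_job(): hands the job in; it is judged then, once.
The state is a dict: "time_s": time; "joints": joint angles; "dq": joint speeds; "tau": joint torques, N m; "eef_pos": TCP position; "ee_rot": TCP orientation; "force": force on the tool from outside, world axes, zero at the start; "wrist_torque": the same for the moment, N m; "grip_width": opening from 0.0 (shut) to 1.0 (fully open); "grip_force": force on a finger pad.
Only numpy, scipy, OpenCV 4.12 (cv2) and the standard library are available. Lean on these libraries where they do the work, as an engineer would, in place of code of your own. Each camera call takes 0.05 s, during which the arm holds its last target. There are 200 camera calls.

## Working session

There is one attempt and no reset: what is moved stays moved. The work goes in short steps, Python scripts to look and compute and a shell command to move; the robot and the scene stay as the last step left them, time stands still between calls to the robot, and variables do not carry over. Pictures are saved under pics/ and viewed, at most 10 in all, crops included, and the job is handed in when it is done.

```bash
mkdir -p pics
cat > h.py <<'E'
from rig import ctrl
import numpy as np, cv2
def K(c): return np.array([[c['fx'],0,c['cx']],[0,c['fy'],c['cy']],[0,0,1.]])
def px2w(c,uv,z):
    p=cv2.undistortPoints(np.array([[uv]],float),K(c),np.array(c['dist'],float))[0,0]
    R=np.array(c['R']);t=np.array(c['t']);o=-R.T@t;d=R.T@np.array([p[0],p[1],1])
    return o+d*(z-o[2])/d[2]
def w2px(c,X):
    return cv2.projectPoints(np.array([X],float),cv2.Rodrigues(np.array(c['R'],float))[0],np.array(c['t'],float),K(c),np.array(c['dist'],float))[0][0,0]
E
python3 - <<'E'
from h import *
for n in("scene","top"):
    c=ctrl.capture(n);cv2.imwrite(f"pics/{n}0.png",cv2.resize(c['pixels'],(800,600),interpolation=cv2.INTER_CUBIC))
    cv2.imwrite(f"{n}0raw.png",c['pixels']); R=np.array(c['R']);print(n,c['fx'],-R.T@np.array(c['t']),R[2],R[0])
    import pickle; pickle.dump(dict(c),open(n+'.pkl','wb'))
print(ctrl.sense())
E
```

```text
scene 381.8249948816647 [ 246.33891051 -653.75935875  507.0204659 ] [ 0.38347586  0.76689942 -0.51459843] [ 0.89177034 -0.45238555 -0.00964213]
top 403.59189388210297 [ 428.41848467   -9.50381485 1070.19084365] [ 0.16103495  0.01429113 -0.98684523] [-0.01979759 -0.99964719 -0.01770713]
{'time_s': 0.1, 'joints': array([ 1.06760868e+00,  3.13374072e-01,  1.49831845e+00,  3.48130155e-06,
        1.33101409e+00, -2.23391538e-01]), 'dq': array([-0.00158565, -0.00216986, -0.00051336,  0.00039261,  0.00084552,
        0.00010301]), 'tau': array([ 3.20164581e-03, -4.12900114e+01, -2.60141015e+01, -1.38877003e-04,
        3.10075215e-03,  1.40000105e-05]), 'eef_pos': array([144.89199453, 504.40287975, 247.81857683]), 'ee_rot': array([-1.99503387e-04,  1.39442553e-01,  9.90230006e-01, -5.20025958e-04]), 'force': array([-0.07677206, -0.45189348, -0.57555864]), 'wrist_torque': array([ 0.04928797, -0.01904624, -0.01003775]), 'grip_force': 0.0, 'grip_width': 1.001460237403284}
```

View pics/top0.png

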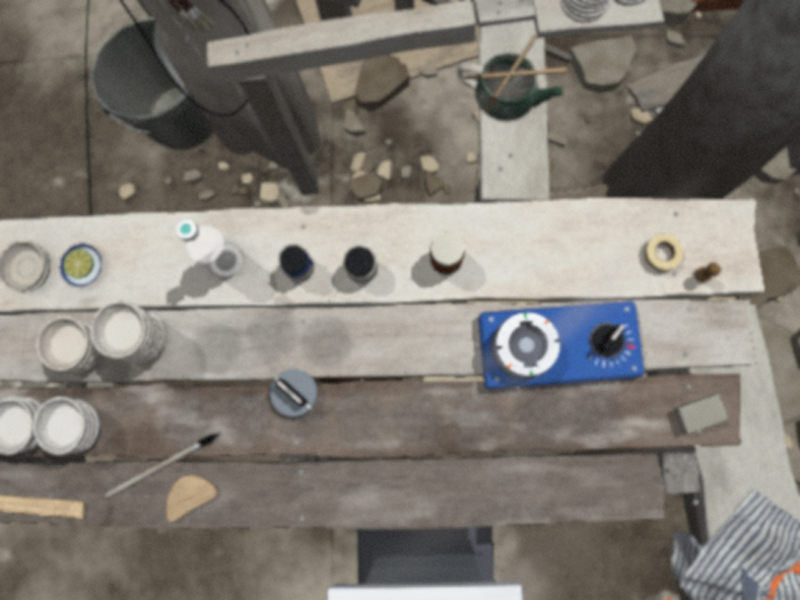

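View pics/scene0.png

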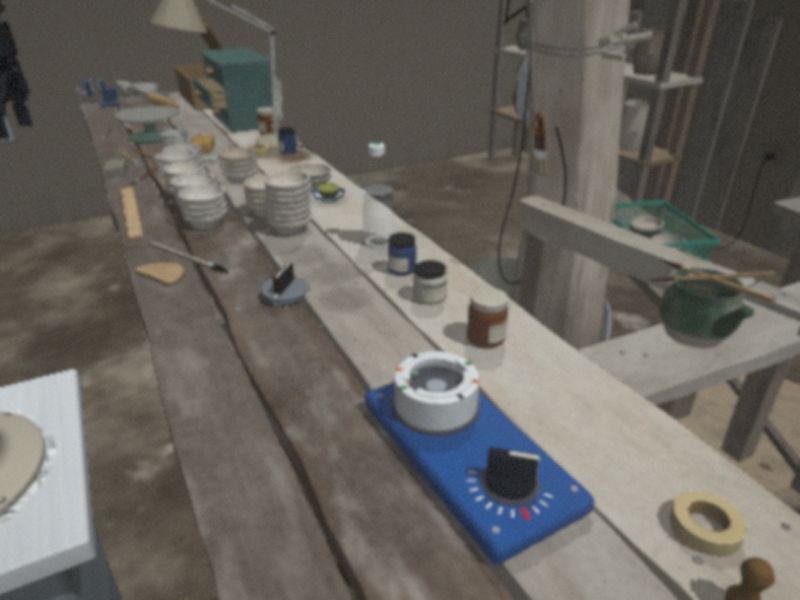

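The top view shows the mill (chamber about (528,342), knob about (608,340)) and the lid about (293,393) with a diagonal bar. The jars are behind it at y≈260. The scene view agrees. I'll enlarge the top view.

Run:
```python
from h import *
im=cv2.imread('top0raw.png')
a=cv2.resize(im[188:254,300:412],None,fx=7,fy=7,interpolation=cv2.INTER_CUBIC)   # 784x462
b=cv2.resize(im[230:274,164:212],None,fx=12,fy=12,interpolation=cv2.INTER_CUBIC) # 576x528
cv2.imwrite('pics/m1.png',a);cv2.imwrite('pics/l1.png',b)
```

```text
(no output)
```

View pics/m1.png

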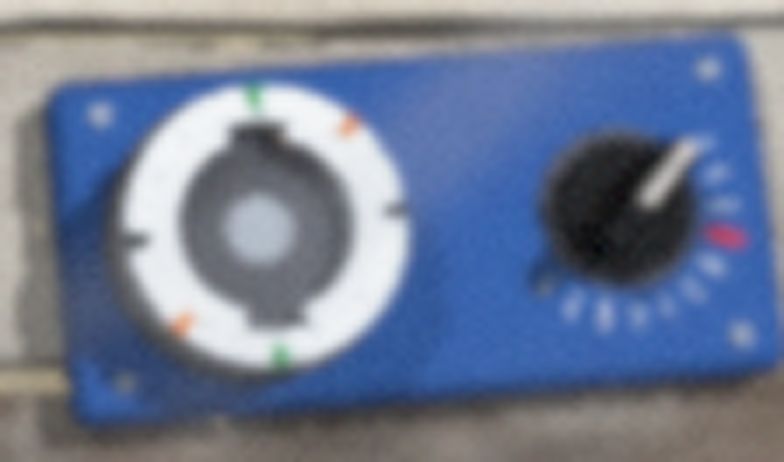

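View pics/l1.png

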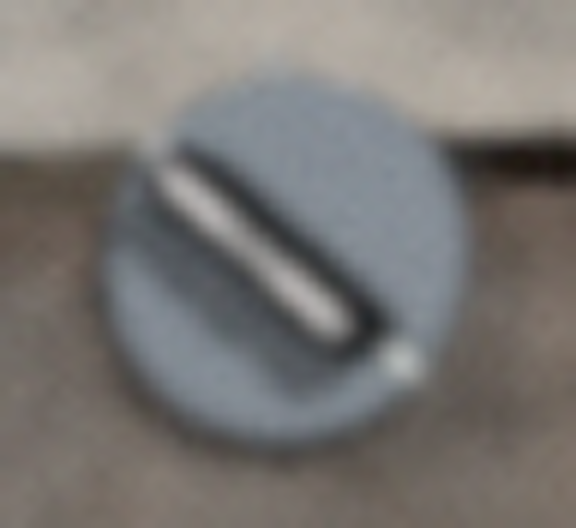

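Run:
```python
from h import *
import pickle
c=pickle.load(open('top.pkl','rb'))
m=lambda x,y,z:px2w(c,((x+.5)/7-.5+300,(y+.5)/7-.5+188),z)[:2]
l=lambda x,y,z:px2w(c,((x+.5)/12-.5+164,(y+.5)/12-.5+230),z)[:2]
an=lambda a,b:np.degrees(np.arctan2(*(b-a)[::-1]))
def pr(n,a,b):print(n,a.round(1),b.round(1),'mid',((a+b)/2).round(1),'d',np.linalg.norm(b-a).round(1),'ang',an(a,b).round(1))
pr('green',m(281,354,74),m(255,97,74));pr('orange',m(181,325,74),m(349,125,74));pr('black',m(135,240,74),m(396,210,74))
pr('rimLR',m(122,228,74),m(410,228,74))
pr('scr',m(742,334,28),m(708,68,28));pr('scr',m(126,384,28),m(100,115,28));pr('scrL',m(708,68,28),m(100,115,28));pr('scrL',m(742,334,28),m(126,384,28))
pr('ptr',m(648,205,68),m(697,143,68));pr('skirt',m(545,208,38),m(697,208,38));print('red',m(727,237,28))
G=(m(281,354,74)+m(255,97,74)+m(181,325,74)+m(349,125,74))/4
a=np.radians(an(m(281,354,74),m(255,97,74)))
print('mill',G,np.degrees(a),'knob',G+140*np.array([np.sin(a),-np.cos(a)]))
pr('flLR',l(103,258,20.5),l(470,258,20.5));pr('flTB',l(285,75,20.5),l(285,445,20.5));pr('lines',l(155,148,20.5),l(402,360,20.5));pr('bar',l(170,172,51.5),l(338,328,51.5))
for n,xy,z in(('cob',(295,262),66),('clr',(360,263),58),('iron',(447,251),74)):print(n,px2w(c,(xy[0]*.64,xy[1]*.64),z)[:2])
```

```text
green [ 492.9 -178.5] [ 584.7 -173.6] mid [ 538.8 -176. ] d 92.0 ang 3.1
orange [ 503.9 -143.6] [ 573.8 -206.7] mid [ 538.9 -175.2] d 94.2 ang -42.1
black [ 534.4 -128.6] [ 542.9 -221.9] mid [ 538.7 -175.3] d 93.7 ang -84.8
rimLR [ 538.8 -124.1] [ 536.4 -226.6] mid [ 537.6 -175.4] d 102.4 ang -91.3
scr [ 498.8 -358.6] [ 599.1 -353. ] mid [ 548.9 -355.8] d 100.4 ang 3.2
scr [ 486.2 -128.7] [ 586.4 -122.9] mid [ 536.3 -125.8] d 100.4 ang 3.3
scrL [ 599.1 -353. ] [ 586.4 -122.9] mid [ 592.7 -238. ] d 230.4 ang 93.1
scrL [ 498.8 -358.6] [ 486.2 -128.7] mid [ 492.5 -243.7] d 230.3 ang 93.1
ptr [ 543.2 -314.3] [ 565.2 -333.8] mid [ 554.2 -324.1] d 29.4 ang -41.5
skirt [ 546.5 -284.9] [ 545.1 -341.7] mid [ 545.8 -313.3] d 56.8 ang -91.4
red [ 535.08952686 -355.54633674]
mill [ 538.8360807  -175.61279064] 3.057895300714603 knob [ 546.30438185 -315.41345043]
flLR [471.7 249.6] [470.4 169.1] mid [471.1 209.3] d 80.5 ang -90.9
flTB [510.8 209.8] [430.8 209.3] mid [470.8 209.6] d 80.0 ang -179.6
lines [495.4 238.4] [448.7 183.9] mid [472.  211.1] d 71.8 ang -130.6
bar [488.3 227.8] [455.  191.7] mid [471.6 209.8] d 49.1 ang -132.8
cob [682.41807661 198.35510607]
clr [679.88985815  91.69175664]
iron [692.53056382 -51.81827583]
```

```bash
python3 -m jog '[{"delta_pos":[200,-410,0],"angular":[0,0,-0.24],"fingers":0.6},{"delta_pos":[200,-410,0],"angular":[0,0,-0.24],"fingers":0.6},{"delta_pos":[200,-410,0],"angular":[0,0,-0.48],"fingers":0.6},{"delta_pos":[401,-820,0],"angular":[0,0,-0.48],"fingers":0.6},{"delta_pos":[401,-820,0],"angular":[0,0,-0.48],"fingers":0.6},{"delta_pos":[401,-820,0],"angular":[0,0,-0.48],"fingers":0.6},{"delta_pos":[401,-820,0],"angular":[0,0,-0.48],"fingers":0.6},{"delta_pos":[401,-820,0],"angular":[0,0,-0.48],"fingers":0.6},{"delta_pos":[401,-820,0],"angular":[0,0,-0.48],"fingers":0.6},{"delta_pos":[401,-820,0],"angular":[0,0,-0.48],"fingers":0.6}]' 40
python3 -c "from h import *;s=ctrl.sense();print(s['joints'],s['ee_rot'])"
```

```text
time_s: 1.35
eef_pos: [419.9, -59.0, 248.3]
ee_rot: [0.0, 0.371, 0.929, 0.0]
force: [1.1, 0.6, 1.1]
grip_width: 0.602
grip_force: 0.0
[-4.17610215e-01  8.76117210e-02  1.77569639e+00  2.08972415e-04
  1.27823354e+00 -1.22796611e+00] [2.92263602e-05 3.71152943e-01 9.28571743e-01 9.90238279e-05]
```

```bash
python3 -m jog '[{"delta_pos":[126,-256,-50],"angular":[0,0,0],"fingers":0.6},{"delta_pos":[126,-256,-50],"angular":[0,0,0],"fingers":0.6},{"delta_pos":[126,-256,-50],"angular":[0,0,0],"fingers":0.6},{"delta_pos":[126,-256,-108],"angular":[0,0,0],"fingers":0.6},{"delta_pos":[126,-256,-108],"angular":[0,0,0],"fingers":0.6},{"delta_pos":[126,-256,-108],"angular":[0,0,0],"fingers":0.6},{"delta_pos":[126,-256,-108],"angular":[0,0,0],"fingers":0.6},{"delta_pos":[126,-256,-108],"angular":[0,0,0],"fingers":0.6}]' 40
```

```text
time_s: 2.35
eef_pos: [545.8, -312.2, 142.2]
ee_rot: [0.001, 0.37, 0.929, -0.0]
force: [0.4, 0.1, 0.8]
grip_width: 0.602
grip_force: 0.0
```

```bash
python3 -m jog '[{"delta_pos":[0,0,0],"angular":[0,0,0],"fingers":0.6},{"delta_pos":[0,0,-40],"angular":[0,0,0],"fingers":0.6},{"delta_pos":[0,0,-40],"angular":[0,0,0],"fingers":0.6}]' 40
python3 - <<'E'
from h import *
a=[ctrl.capture("scene")['pixels'][265:350,270:400],ctrl.capture("top")['pixels'][188:254,310:412]]
a=[cv2.resize(i,(390,300),interpolation=cv2.INTER_CUBIC) for i in a];cv2.imwrite('pics/k1.png',np.hstack(a))
E
```

```text
time_s: 2.72
eef_pos: [544.5, -311.7, 98.6]
ee_rot: [-0.002, 0.371, 0.929, 0.001]
force: [0.0, 0.2, 1.3]
grip_width: 0.604
grip_force: 0.0
```

View pics/k1.png

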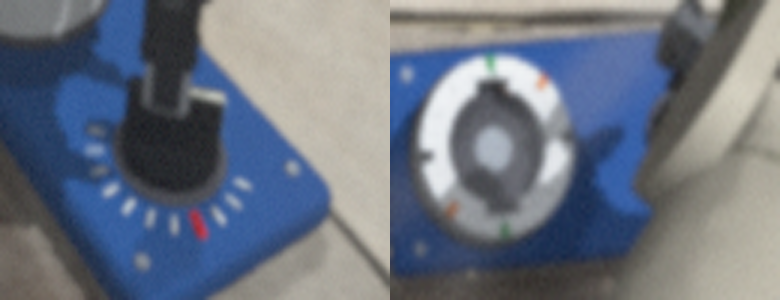

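The gripper is above the knob and straddles the bar (scene crop around (165,100)). I'll correct a few mm, lower and close.

```bash
python3 -m jog '[{"delta_pos":[2,-3,-37],"angular":[0,0,0],"fingers":0.6},{"delta_pos":[2,-3,-37],"angular":[0,0,0],"fingers":0.6},{"delta_pos":[2,-3,-37],"angular":[0,0,0],"fingers":0.6},{"delta_pos":[2,-3,-37],"angular":[0,0,0],"fingers":0},{"delta_pos":[2,-3,-37],"angular":[0,0,0],"fingers":0},{"delta_pos":[2,-3,-37],"angular":[0,0,0],"fingers":0},{"delta_pos":[2,-3,-37],"angular":[0,0,0],"fingers":0},{"delta_pos":[2,-3,-37],"angular":[0,0,0],"fingers":0}]' 40
```

```text
time_s: 3.82
eef_pos: [548.3, -315.8, 64.4]
ee_rot: [0.001, 0.371, 0.929, 0.0]
force: [2.4, 3.5, 5.9]
grip_width: 0.132
grip_force: 42.3
```

```bash
python3 -m jog '[{"delta_pos":[-1,0,0],"angular":[0,0,-0.18],"fingers":0},{"delta_pos":[-1,0,0],"angular":[0,0,-0.36],"fingers":0},{"delta_pos":[-1,0,0],"angular":[0,0,-0.54],"fingers":0},{"delta_pos":[-1,0,0],"angular":[0,0,-0.72],"fingers":0},{"delta_pos":[-1,0,0],"angular":[0,0,-0.9],"fingers":0},{"delta_pos":[-1,0,0],"angular":[0,0,-1.09],"fingers":0},{"delta_pos":[-1,0,0],"angular":[0,0,-1.09],"fingers":0},{"delta_pos":[-1,0,0],"angular":[0,0,-1.09],"fingers":0},{"delta_pos":[-1,0,0],"angular":[0,0,-1.09],"fingers":0}]' 40
python3 - <<'E'
from h import *
a=[ctrl.capture("scene")['pixels'][265:350,270:400]]
a=[cv2.resize(i,(780,510),interpolation=cv2.INTER_CUBIC) for i in a];cv2.imwrite('pics/k2.png',np.hstack(a))
E
```

```text
time_s: 4.95
eef_pos: [545.7, -316.4, 64.4]
ee_rot: [-0.0, 0.799, 0.602, -0.001]
force: [-6.3, 0.7, 10.3]
grip_width: 0.13
grip_force: 42.9
```

View pics/k2.png

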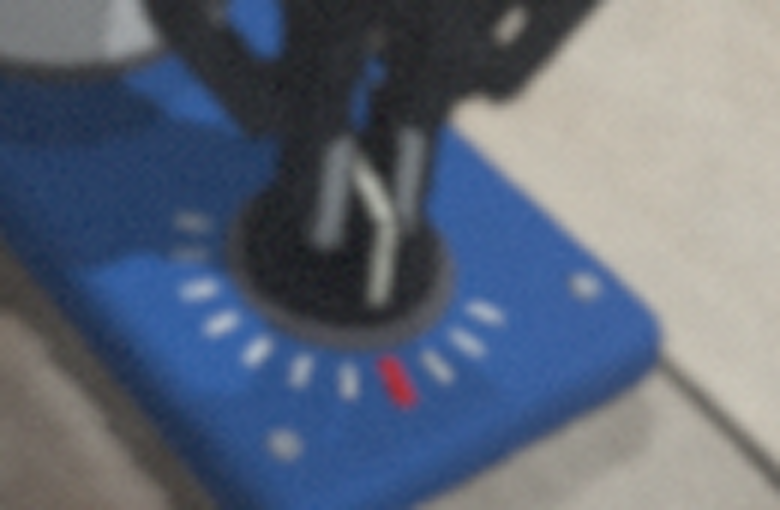

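Run:
```python
from h import *
c=ctrl.capture("scene")
w=lambda x,y,z:px2w(c,((x+.5)/6-.5+270,(y+.5)/6-.5+265),z)[:2]
a=w(378,300,38);b=w(385,225,68);r=w(397,382,28)
i,o=w(388,358,28),w(407,406,28)
print(a,b,i,o)
for p in(a,b,i,o):
    d=p-np.array([546.3,-315.4]);print(np.degrees(np.arctan2(d[1],d[0])),np.hypot(*d))
```

```text
[ 541.72522882 -336.40592383] [ 539.10671774 -338.14115565] [ 538.67134263 -346.10467641] [ 533.70977681 -360.2713008 ]
-102.28630087671604 21.498310802299287
-107.55274639924473 23.85169742254921
-103.95277010412642 31.63816629956125
-105.6733339466746 46.60415599272464
```

Pointer about -105° against red mark about -105°: it is set. Releasing and moving to the lid.

```bash
python3 -m jog '[{"delta_pos":[0,0,0],"angular":[0,0,0],"fingers":0.5},{"delta_pos":[0,0,0],"angular":[0,0,0],"fingers":0.5},{"delta_pos":[0,0,0],"angular":[0,0,0],"fingers":0.5},{"delta_pos":[0,0,50],"angular":[0,0,0],"fingers":0.5},{"delta_pos":[0,0,110],"angular":[0,0,0],"fingers":0.5},{"delta_pos":[-14,60,110],"angular":[0,0,-0.1],"fingers":0.6},{"delta_pos":[-22,120,110],"angular":[0,0,-0.2],"fingers":0.6},{"delta_pos":[-30,180,110],"angular":[0,0,-0.3],"fingers":0.6},{"delta_pos":[-38,240,110],"angular":[0,0,-0.445],"fingers":0.6},{"delta_pos":[-46,300,110],"angular":[0,0,-0.445],"fingers":0.6}]' 40
```

```text
time_s: 6.3
eef_pos: [500.0, -14.1, 173.4]
ee_rot: [0.0, 0.912, 0.41, 0.0]
force: [1.0, 0.1, 0.6]
grip_width: 0.601
grip_force: 0.0
```

```bash
python3 -m jog '[{"delta_pos":[-29,223,0],"angular":[0,0,0],"fingers":0.6},{"delta_pos":[-29,223,0],"angular":[0,0,0],"fingers":0.6},{"delta_pos":[-29,223,0],"angular":[0,0,0],"fingers":0.6},{"delta_pos":[-29,223,0],"angular":[0,0,0],"fingers":0.6},{"delta_pos":[-29,223,-50],"angular":[0,0,0],"fingers":0.6},{"delta_pos":[-29,223,-80],"angular":[0,0,0],"fingers":0.6},{"delta_pos":[-29,223,-80],"angular":[0,0,0],"fingers":0.6},{"delta_pos":[-29,223,-80],"angular":[0,0,0],"fingers":0.6}]' 40
python3 - <<'E'
from h import *
a=[ctrl.capture("scene")['pixels'][150:210,150:215],ctrl.capture("top")['pixels'][225:275,160:215],ctrl.capture("scene")['pixels'][265:350,270:400]]
a=[cv2.resize(i,(266,250),interpolation=cv2.INTER_CUBIC) for i in a];cv2.imwrite('pics/l2.png',np.hstack(a))
E
```

```text
time_s: 7.3
eef_pos: [472.2, 207.2, 94.6]
ee_rot: [0.0, 0.912, 0.411, 0.001]
force: [0.4, 0.0, -0.0]
grip_width: 0.602
grip_force: 0.0
```

View pics/l2.png

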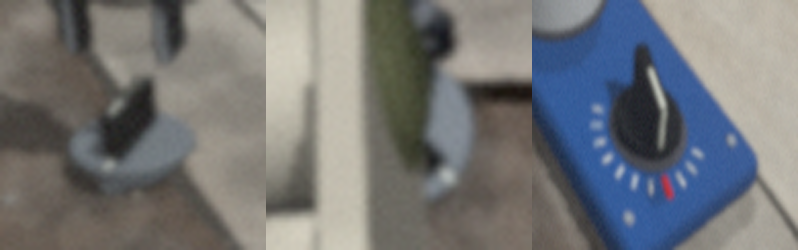

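The knob pointer is at the red mark (right crop), and the fingers stand either side of the lid's bar (left crop). Lowering and gripping.

```bash
python3 -m jog '[{"delta_pos":[-1,2,-51],"angular":[0,0,0],"fingers":0.6},{"delta_pos":[-1,2,-51],"angular":[0,0,0],"fingers":0.6},{"delta_pos":[-1,2,-51],"angular":[0,0,0],"fingers":0.6},{"delta_pos":[-1,2,-51],"angular":[0,0,0],"fingers":0},{"delta_pos":[-1,2,-51],"angular":[0,0,0],"fingers":0},{"delta_pos":[-1,2,-51],"angular":[0,0,0],"fingers":0},{"delta_pos":[-1,2,-51],"angular":[0,0,0],"fingers":0},{"delta_pos":[-1,2,-51],"angular":[0,0,0],"fingers":0}]' 60
```

```text
time_s: 8.45
eef_pos: [471.1, 209.2, 43.5]
ee_rot: [0.0, 0.912, 0.411, 0.001]
force: [-1.0, -0.5, 6.2]
grip_width: 0.153
grip_force: 59.8
```

```bash
python3 -m jog '[{"delta_pos":[0,0,50],"angular":[0,0,0],"fingers":0},{"delta_pos":[0,0,110],"angular":[0,0,0],"fingers":0},{"delta_pos":[9,-50,110],"angular":[0,0,-0.1],"fingers":0},{"delta_pos":[18,-100,110],"angular":[0,0,-0.22],"fingers":0},{"delta_pos":[27,-150,110],"angular":[0,0,-0.34],"fingers":0},{"delta_pos":[36,-200,110],"angular":[0,0,-0.46],"fingers":0},{"delta_pos":[45,-250,110],"angular":[0,0,-0.58],"fingers":0},{"delta_pos":[54,-300,110],"angular":[0,0,-0.7],"fingers":0},{"delta_pos":[62,-350,110],"angular":[0,0,-0.792],"fingers":0},{"delta_pos":[68,-385,110],"angular":[0,0,-0.792],"fingers":0}]' 60
python3 -m jog '[{"delta_pos":[0,0,0],"angular":[0,0,0],"fingers":0},{"delta_pos":[0,0,-15],"angular":[0,0,0],"fingers":0},{"delta_pos":[0,0,-15],"angular":[0,0,0],"fingers":0},{"delta_pos":[0,0,-15],"angular":[0,0,0],"fingers":0}]' 60
python3 - <<'E'
from h import *
a=[ctrl.capture("scene")['pixels'][205:280,235:325],ctrl.capture("top")['pixels'][188:254,300:370]]
a=[cv2.resize(i,(390,390),interpolation=cv2.INTER_CUBIC) for i in a];cv2.imwrite('pics/p1.png',np.hstack(a))
E
```

```text
time_s: 9.7
eef_pos: [538.4, -178.0, 152.4]
ee_rot: [0.0, 1.0, 0.026, 0.0]
force: [-0.3, 1.0, -0.6]
grip_width: 0.148
grip_force: 58.8
time_s: 10.2
eef_pos: [538.5, -175.2, 137.3]
ee_rot: [-0.0, 1.0, 0.028, -0.0]
force: [-0.9, -0.4, -0.7]
grip_width: 0.149
grip_force: 58.9
```

View pics/p1.png

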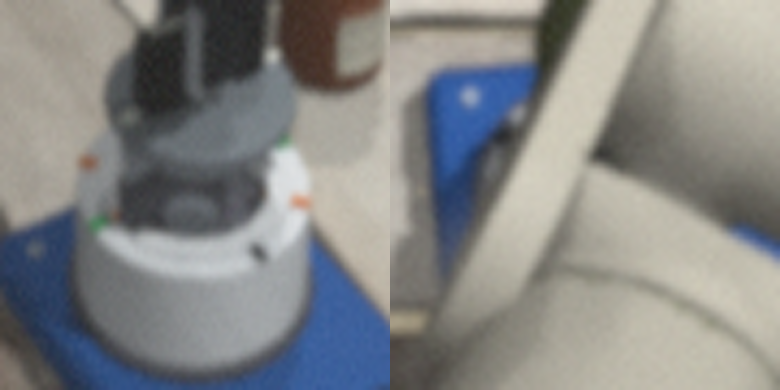

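The lid hangs level above the throat, its white line roughly parallel to the green marks ((98,222) to (283,143)). Lowering gently.

```bash
python3 -m jog '[{"delta_pos":[0,-0.5,-10],"angular":[0,0,0],"fingers":0},{"delta_pos":[0,-0.5,-16],"angular":[0,0,0],"fingers":0},{"delta_pos":[0,-0.5,-20],"angular":[0,0,0],"fingers":0},{"delta_pos":[0,-0.5,-24],"angular":[0,0,0],"fingers":0},{"delta_pos":[0,-0.5,-24],"angular":[0,0,0],"fingers":0}]' 60
```

```text
time_s: 10.92
eef_pos: [538.4, -176.4, 113.0]
ee_rot: [-0.0, 1.0, 0.027, -0.0]
force: [-0.5, 0.7, -1.3]
grip_width: 0.152
grip_force: 58.9
```

Entering freely (lid foot is below the rim, no force). Continuing.

```bash
python3 -m jog '[{"delta_pos":[0,0,-4],"angular":[0,0,0],"fingers":0},{"delta_pos":[0,0,-7],"angular":[0,0,0],"fingers":0},{"delta_pos":[0,0,-10],"angular":[0,0,0],"fingers":0},{"delta_pos":[0,0,-11],"angular":[0,0,0],"fingers":0},{"delta_pos":[0,0,-11],"angular":[0,0,0],"fingers":0},{"delta_pos":[0,0,-11],"angular":[0,0,0],"fingers":0}]' 60
```

```text
time_s: 11.68
eef_pos: [538.5, -176.4, 103.0]
ee_rot: [0.0, 1.0, 0.027, 0.0]
force: [-3.2, 1.9, 5.7]
grip_width: 0.152
grip_force: 59.8
```

Home at 103.0 with 6 N of seating force. Twisting 45° clockwise.

```bash
python3 -m jog '[{"delta_pos":[0,0,0],"angular":[0,0,0],"fingers":0},{"delta_pos":[0,0,0],"angular":[0,0,-0.1],"fingers":0},{"delta_pos":[0,0,0],"angular":[0,0,-0.2],"fingers":0},{"delta_pos":[0,0,0],"angular":[0,0,-0.3],"fingers":0},{"delta_pos":[0,0,0],"angular":[0,0,-0.4],"fingers":0},{"delta_pos":[0,0,0],"angular":[0,0,-0.5],"fingers":0},{"delta_pos":[0,0,0],"angular":[0,0,-0.6],"fingers":0},{"delta_pos":[0,0,0],"angular":[0,0,-0.7],"fingers":0},{"delta_pos":[0,0,0],"angular":[0,0,-0.785],"fingers":0},{"delta_pos":[0,0,0],"angular":[0,0,-0.785],"fingers":0}]' 60
python3 -m jog '[{"delta_pos":[0,0,0],"angular":[0,0,0],"fingers":0},{"delta_pos":[0,0,0],"angular":[0,0,0],"fingers":0},{"delta_pos":[0,0,0],"angular":[0,0,0],"fingers":0}]' 60
python3 - <<'E'
from h import *
i=ctrl.capture("scene")['pixels'][205:280,235:325]
cv2.imwrite('pics/p2.png',cv2.resize(i,(720,600),interpolation=cv2.INTER_CUBIC));print(ctrl.sense()['wrist_torque'])
E
```

```text
time_s: 12.92
eef_pos: [538.9, -174.3, 103.1]
ee_rot: [-0.002, 0.934, -0.357, -0.0]
force: [-2.1, 11.6, 9.3]
grip_width: 0.153
grip_force: 60.5
time_s: 13.3
eef_pos: [538.8, -174.4, 103.1]
ee_rot: [-0.002, 0.934, -0.357, -0.0]
force: [-1.7, 12.8, 8.6]
grip_width: 0.149
grip_force: 60.5
[2.04282158 0.06725722 0.22324327]
```

View pics/p2.png

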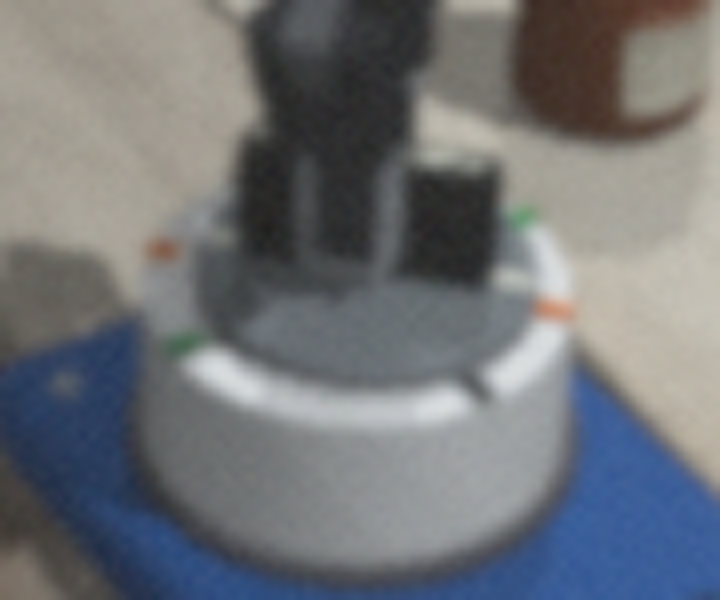

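```bash
python3 - <<'E'
from h import *
c=ctrl.capture("scene")
w=lambda x,y,z:px2w(c,((x+.5)/8-.5+235,(y+.5)/8-.5+205),z)[:2]
q=[w(514,280,80),w(222,228,80),w(555,309,74),w(163,248,74),w(520,216,74),w(185,343,74)]
for a,b in zip(q[::2],q[1::2]):
    d=a-b;print(a,b,(a+b)/2,np.degrees(np.arctan2(d[1],d[0])),np.hypot(*d))
E
python3 -m jog '[{"delta_pos":[0,-0.8,-0.3],"angular":[0,0,0],"fingers":0},{"delta_pos":[0,-0.8,-0.3],"angular":[0,0,0],"fingers":0},{"delta_pos":[0,-0.8,-0.3],"angular":[0,0,0],"fingers":0},{"delta_pos":[0,-0.8,-0.3],"angular":[0,0,0],"fingers":0}]' 60
```

```text
[ 566.91887743 -197.45345523] [ 517.56435302 -149.58909316] [ 542.24161522 -173.52127419] -44.12184421412313 68.75220895215753
[ 573.8320859  -204.31284418] [ 505.50328857 -142.96554764] [ 539.66768723 -173.63919591] -41.91828533680243 91.82763929453876
[ 586.06045393 -170.96377085] [ 493.87219443 -176.37617204] [ 539.96632418 -173.66997144] 3.359995932057231 92.34700469756255
time_s: 13.9
eef_pos: [538.9, -174.4, 103.2]
ee_rot: [-0.002, 0.934, -0.357, -0.001]
force: [-2.2, 16.8, 13.1]
grip_width: 0.151
grip_force: 61.2
```

The lid line is at -42 to -44°, the orange marks at -41.9°. The side force shows the mill's axis is nearer y=-174, so I'll relax that way.

```bash
python3 -m jog '[{"delta_pos":[0,2,0],"angular":[0,0,0],"fingers":0},{"delta_pos":[0,2,0],"angular":[0,0,0],"fingers":0},{"delta_pos":[0,2,0],"angular":[0,0,0],"fingers":0},{"delta_pos":[0,2,0],"angular":[0,0,0],"fingers":0},{"delta_pos":[0,2,0],"angular":[0,0,0],"fingers":0}]' 60
python3 -c "from h import *;s=ctrl.sense();print(s['wrist_torque'],s['dq'])"
```

```text
time_s: 14.52
eef_pos: [538.9, -174.1, 103.0]
ee_rot: [-0.001, 0.934, -0.357, 0.0]
force: [-1.6, 7.4, 8.8]
grip_width: 0.153
grip_force: 60.5
[1.19873125 0.2516934  0.18094423] [ 1.24812207e-03 -1.68374418e-03  1.04160115e-03 -2.77680506e-04
 -1.01561855e-03 -4.66694295e-05]
```

```bash
python3 -c "from rig import ctrl;print(ctrl.finish_job())"
```

```text
the job is handed in; nothing more can be done
None
```

I handed the job in at about 14.5 s; the hand-in gave no verdict. By my last measurements the knob is at the red mark and the lid is fully home. It is still gripped at 60 N, steady, within about 2° of the orange marks, and the arm stayed well clear of the jars.

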